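Blow off the clamped jaw model, then hold the clamp open

TASK

The plaster jaw model in the bench clamp is full of sawing dust. While the clamp still grips it, squeeze the trigger of the blow gun beside it fully home for about a second and let the trigger spring back; then swing the clamp's sprung arm away from the model right up to its stop and finish holding it there against the spring, so that I can lift the model out with both hands. Leave the model where it sits, and do not disturb the other things on the bench.

Things in the scene. Friction and masses are not known exactly. Their poses are not given: they have to be found in the camera images.
- model_clamp: model clamp fixed to the bench: aluminium plate 157 x 187 x 10 mm (x -92 to +65, y -122 to +65 mm from its origin, which lies on the bench). At yaw 0 its x points away from the robot, y to the left, z up. The jaw model sits on a rubber seat 12 mm above the bench, pressed by the arm's rubber foot towards +x against two steel pins 34 mm high
- clamp_arm (a joint): angle (rad) of the clamp's bent steel arm about its upright pivot bolt: about 0 with the foot on the model (clamped, as it starts), grows as the arm swings away from the model, anticlockwise seen from above; the stop pin ends it at 0.80. A torsion spring round the bolt pulls it back towards the model all the way: 3 N at the handle when clamped, 5 N at the stop
- clamp_handle (a point): middle of the upright round black handle at the free end of the clamp arm, 65 mm above the bench. The handle is 13 to 16 mm thick, stands 28 to 88 mm above the bench and moves with the arm, whose top is 26 mm above the bench. Clamped, it is at (-75, +48) mm in the plate's x, y, 53 mm from the model's heel; nothing stands above it
- clamp_pivot (a point): point on the arm's upright pivot axis (on top of the pivot bolt, 60 mm above the bench), at (-30, -90) mm in the plate's x, y; the handle goes round this axis at 145 mm radius
- model: white plaster jaw model held in the clamp, 75 x 67 x 32 mm, loose but for the clamp; origin in the middle of its underside, 12 mm above the bench
- blow_gun: air blow gun fixed on its side in a bench stand, nozzle aimed at the model. Origin: on the bench under the valve body. Nozzle along its own -y (at yaw 0 to the robot's right), grip level along its own -x, z up; grip, trigger and barrel centred 62 mm above the bench. Grip 26 mm wide and high, from 32 to 130 mm out in -x, free below and above; the stand's foot (12 mm high) reaches 38 mm out in -x
- grip_mid (a point): point on the centre line of the gun's fixed grip, at (-82, 0, +62) mm in the gun's frame; the grip's back face is 13 mm from it in the gun's +y
- trigger_mid (a point): point in the middle of the trigger's thickness, 62 mm from its hinge, 62 mm above the bench. The aluminium trigger (8 mm thick, 18 high, 92 long) stands in front of the grip (gun's -y side), hinged near the valve body on an upright pin; at rest its middle is 41 mm from the grip's centre line here: trigger and grip together are 58 mm across, 43 mm when squeezed home
- trigger (a joint): angle of the trigger (rad): 0 at rest, grows as it is squeezed towards the grip, 0.24 fully home at its stop; its spring needs about 8 N near the middle of the lever at the stop, and returns it
- spare_model: tan plaster jaw model lying loose on the glass plate to the right of the clamp, 75 x 67 x 32 mm, origin in the middle of its underside; to be left alone
- polishers: small pale block stuck with polishing points, 32 x 68 x 70 mm, loose, behind the blow gun's nozzle; origin in the middle of its underside; to be left alone
- spatula: wax spatula lying loose and flat on the bench in front of the clamp and gun, 12 x 166 x 11 mm, origin in the middle of its underside; to be left alone
There are look-alikes about, which are no part of the job. What is shaped like the model but black is not meant.

How it is judged (in metres and radians):
On the way, in this order (a step that is already met when the one before it is completed fails the run):
1. trigger squeezed fully home while the clamp still grips the model (value of joint trigger above 0.215 rad and value of joint clamp_arm below 0.06 rad), for 0.5 s.
2. trigger let go and sprung back (value of joint trigger below 0.03 rad and contact force between the fingers and blow_gun below 0.2 N), for 0.2 s.
3. clamp arm swung to its stop (value of joint clamp_arm above 0.76 rad), for 0.2 s.
At the end, for the whole second after the job is handed in: the gripper holds the clamp arm at its stop (within 0.04 rad, at least 1.5 N of finger force on the clamp) through the last second, the trigger is back at rest (below 0.03 rad), and the model lies flat in its seat, less than 10 mm from where it was (value of joint clamp_arm above 0.76 rad and contact force between the fingers and model_clamp above 1.5 N and value of joint trigger below 0.03 rad and distance of model from where it was at the start of the episode below 0.01 m and angle between model's own z axis and vertical below 0.1 rad); the arm keeps its last pose, push and grip.
It fails at once if the jaw model in the clamp pushed out of place (distance of model from where it was at the start of the episode above 0.02 m).
It fails at once if the spare model, the polisher block or the spatula disturbed (distance of any of spare_model, polishers, spatula from where it was at the start of the episode above 0.025 m).
It also fails if it takes over 45 s, if anything falls off the work surface, if the arm or the gripper's body presses on something with over 40 N, if the wrist force passes 120 N, or if a joint passes its speed limit or range.

ROBOT

A 7-joint arm with a two-finger parallel gripper is mounted at the origin on a cart in front of the work surface, level with it; the furniture and walls round the work are solid. World frame = base frame: x ahead of the robot, y to its left, z up, the work surface at z = 0. Lengths are in mm, angles in rad, forces in N, time in s.
With the tool pointing down it reaches from about 400 to 900 mm from the base axis. Payload 5.6 kg.
Tool frame: the origin (TCP) lies midway between the tips of the shut fingers; the grasp point (between the pads) lies 19 mm behind it; z points along the fingers, y is the line along which they close (so a half turn about z gives the same grasp; the last joint's range is limited). The gripper opens to 92 mm and grips with 3 to 60 N. Pads are 20 mm wide; open, the fingers measure 128 mm over their backs; the gripper's body (75 mm by 189 mm) begins 69 mm behind the grasp point.
Start: joints at [1.248, 0.468, -0.012, 1.603, 0.006, 1.071, -0.056], TCP at [179.464, -624.741, 214.592] pointing down, gripper open.
Joint ranges: [-2.53, 2.53], [-0.31, 2.02], [-1.57, 1.55], [0.28, 2.44], [-1.29, 4.43], [0.15, 1.84], [-2.92, 2.92]. Speed limits (rad/s): [2.57, 2.57, 3.14, 3.14, 3.14, 3.14, 3.14].

INTERFACE

Orientations are given as a rotation vector (axis times angle).
In Python, from cell import robot, grip, kin, viewer gives the robot as it stands. Calls block until the motion is done:
- robot.movep(position, orientation): joint-space move of the TCP to a pose.
- robot.servo_line(position, feed=150, rotation=None): straight line of the TCP; rotation=None keeps the orientation; feed is the mean speed in mm/s.
- robot.goto_joints(angles): joint-space move.
- grip(opening, newtons=None): opening from 0.0 (shut) to 1.0 (fully open); newtons is the grip in N (None keeps the last); returns when the fingers have stopped.
- robot.hold(seconds).
- kin.ik(position, orientation): joint angles nearest the present ones, or None.
- robot.observe(): the state.
- viewer.read_camera(name): name is "scene" or "side" or "wrist"; returns the picture (480x640x3 uint8, red, green, blue); there is no depth.
- viewer.camera_info(name): a dict with "camera_matrix" (3x3 intrinsics, pixels), "k1" (the pictures are not rectified: a ray, as slopes to the right and down, at radius r is drawn at 1 + k1 r^2 times it, then the intrinsics apply), "R" (3x3) and "t" (3): a world point X has camera coordinates R X + t. Camera axes: x right, y down, z forward; pixel columns grow to the right and rows downward; lengths in mm; the calibration is good to about 2 mm. A picture is of the moment at which its call begins: read the wrist's pose just before it. camera_info takes no time and is no camera call; for the wrist camera it gives the pose at the moment of the call.
A pose or a line that the arm cannot do raises robot.IKError and nothing moves.
- robot.job_done(): hands the job in; it is judged then, once.
Trained networks look in the newest picture that a camera, given by its name, has taken for a name from the list of things; names that differ only in an ending like _2 or _b are one class to them, and where a whole thing is asked for, a point or a joint stands for the part that bears it (a point fixed in the world has none). Each returns a list of dicts, best first, with "confidence" (0 to 1); they miss things now and then, are a little off and sometimes report something else, mostly with a low value. They report only what shows in the picture. A call takes as long as a camera call. They do not tell look-alikes from the thing itself.
- viewer.silhouettes(name, camera): "mask" (480x640 bool, what is visible of it).
- viewer.pinpoint(name, camera): "at" ([x, y, z] in mm, in the coordinates of the camera as it stood for that picture, good to about 4 mm: a listed point, or the origin of a listed thing).
The state is a dict: "t": time; "joints": joint angles; "joint_velocities": joint speeds; "joint_torque": joint torques, N m; "tcp_pos": TCP position; "tcp_rot": TCP orientation; "contact_force": force on the tool from outside, world axes, zero at the start; "wrist_torque": the same for the moment, N m; "grip_width": opening from 0.0 (shut) to 1.0 (fully open); "grip_force": force on a finger pad.
Only numpy, scipy, OpenCV 4.12 (cv2) and the standard library are available. Lean on these libraries where they do the work, as an engineer would, in place of code of your own. Each camera call takes 0.05 s, during which the arm holds its last target. There are 200 camera calls.

## Working session

There is one attempt and no reset: what is moved stays moved. The work goes in short steps, each a Python script; the robot and the scene stay as the last script left them, time stands still between calls to the robot, and variables do not carry over. Pictures are saved under pics/ and viewed, at most 10 in all, crops included, and the job is handed in when it is done.

```bash
mkdir -p pics; ls; cat > h.py <<'E'
from cell import robot, grip, kin, viewer
import numpy as np, cv2
def snap(c,fn=None):
    im=viewer.read_camera(c)
    if fn: cv2.imwrite('pics/'+fn,im[:,:,::-1])
    return im
def pin(n,c,info):
    R=np.array(info['R']);t=np.array(info['t'])
    return [(np.round(R.T@(np.array(d['at'])-t),1),round(d['confidence'],2),np.round(proj(R.T@(np.array(d['at'])-t),info))) for d in viewer.pinpoint(n,c)]
def proj(X,info):
    p=np.array(info['R'])@X+np.array(info['t']);s=p[:2]/p[2];s=s*(1+info['k1']*(s@s))
    K=np.array(info['camera_matrix']);return K[:2,:2]@s+K[:2,2]
E
python3 - <<'E'
from h import *
print(robot.observe())
for c in ['scene','side']:
    i=viewer.camera_info(c); snap(c,c+'.png')
    print(c, -np.array(i['R']).T@np.array(i['t']))
    for n in ['model_clamp','clamp_handle','clamp_pivot','model','blow_gun','grip_mid','trigger_mid','spare_model','polishers','spatula']:
        print(n,pin(n,c,i))
E
```

```text
pics
{'t': 0.0, 'joints': array([ 1.24800866,  0.46836293, -0.01160431,  1.60361645,  0.00601994,
        1.07139391, -0.05634385]), 'joint_velocities': array([ 0.00046806, -0.00094229, -0.00154641,  0.00146531,  0.00081746,
       -0.00189058,  0.00010796]), 'joint_torque': array([-6.09896579e-04, -5.20563984e+01, -1.29127680e-02, -2.43744761e+01,
       -5.66454884e-02,  1.72602246e-02,  1.54426730e-04]), 'tcp_pos': array([ 179.26629774, -624.18798007,  213.65256861]), 'tcp_rot': array([-3.10923518e+00, -4.37668934e-01,  5.97898590e-04]), 'contact_force': array([-0.30781936,  0.63994327, -0.00085488]), 'wrist_torque': array([-0.00682447,  0.06639351,  0.01611629]), 'grip_force': 0.0, 'grip_width': 0.9989636017167755}
scene [-538.39471911  776.88708763  717.33764886]
model_clamp [(array([6.025e+02, 9.800e+00, 5.000e-01]), 0.68, array([315., 249.]))]
clamp_handle [(array([535.8,  64.2,  63.8]), 0.94, array([312., 242.]))]
clamp_pivot [(array([554. , -78.1,  58.1]), 0.94, array([355., 228.]))]
model [(array([611.9,   9.7,  13.1]), 0.89, array([313., 243.])), (array([ 425.2, -149.1,   
[... 706 characters left out ...]
.]))]
clamp_pivot [(array([557.9, -75.6,  62.3]), 0.58, array([308., 225.]))]
model [(array([ 429.2, -153.4,    3.9]), 0.96, array([358., 232.])), (array([614.3,   7.4,  12.2]), 0.92, array([287., 261.]))]
blow_gun [(array([638.7, 218.6,   3.3]), 0.7, array([278., 313.]))]
grip_mid [(array([561.9, -73.9,  60.7]), 0.69, array([307., 226.])), (array([554.7, 238.1,  61.7]), 0.65, array([321., 288.]))]
trigger_mid [(array([546.9, 193.8,  65.2]), 0.6, array([323., 276.]))]
spare_model [(array([ 666.7, -294.3,    1.9]), 0.83, array([265., 218.]))]
polishers [(array([689.9, 108.5,  -0.9]), 0.81, array([253., 289.]))]
spatula [(array([ 4.488e+02,  1.212e+02, -2.000e-01]), 0.48, array([367., 285.]))]
```

```bash
python3 - <<'E'
import cv2,numpy as np
a=cv2.imread('pics/scene.png')[195:315,200:440];b=cv2.imread('pics/side.png')[195:325,230:390]
a=cv2.resize(a,None,fx=3.3,fy=3.3,interpolation=2)
cv2.imwrite('pics/c1.png',a[:, :800]);cv2.imwrite('pics/c2.png',cv2.resize(b,None,fx=4.5,fy=4.5,interpolation=2))
E
```

```text
(no output)
```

View pics/c1.png

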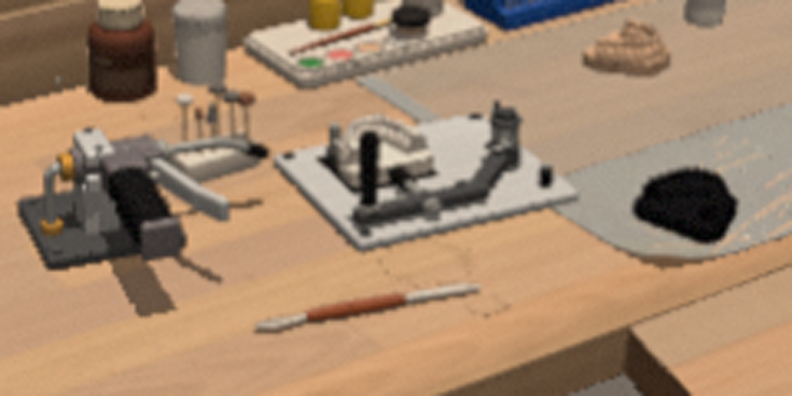

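View pics/c2.png

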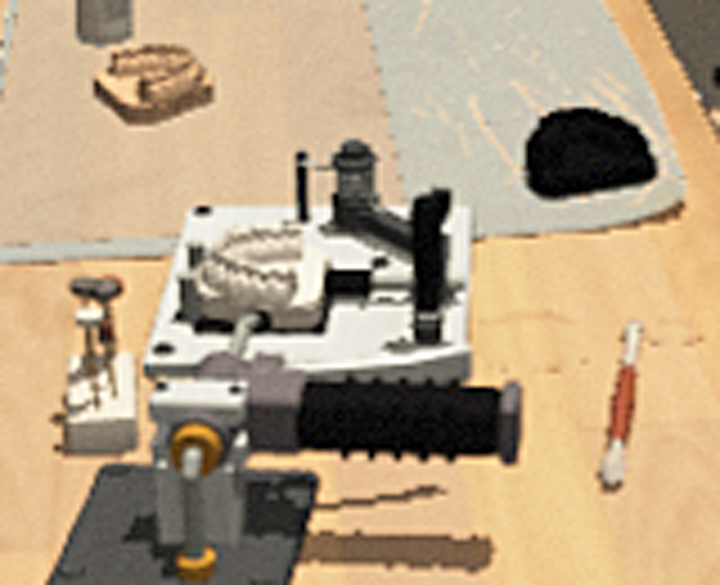

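View pics/scene.png

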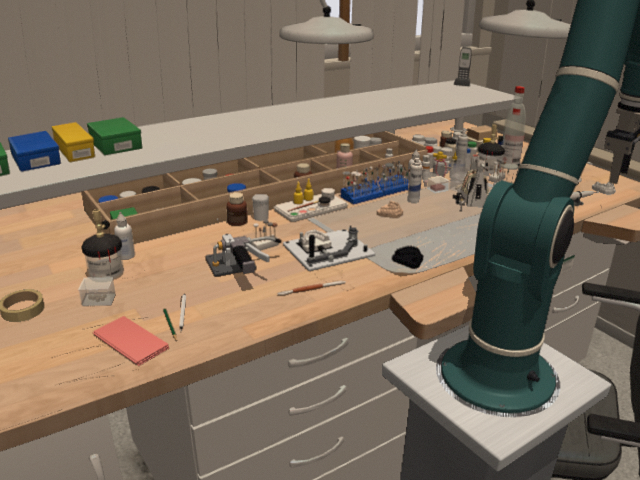

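Candidates: the white model in the clamp at scene (313,243) is the target. The black jaw at (408,261) is a look-alike and the tan one at (390,214) is the spare. There is one blow gun, with its grip at (242,256) and its light trigger lever at (259,255). The black handle at (312,242) is the clamp's; in the side view "clamp_handle" also hits the gun grip at (320,286), and "grip_mid" also hits the clamp pivot at (307,226), and I reject both of those. Next I'll move over them for a close wrist view.

```bash
cat >> h.py <<'E'
from scipy.spatial.transform import Rotation as Ro
def down(ang):  # tool y along world angle (rad), z down
    y=np.array([np.cos(ang),np.sin(ang),0]);z=np.array([0,0,-1.]);x=np.cross(y,z)
    return Ro.from_matrix(np.c_[x,y,z]).as_rotvec()
E
python3 - <<'E'
from h import *
s=robot.observe(); robot.servo_line([179,-624,300],feed=250)
yaw=np.radians(-12)
robot.movep([530,150,330],down(yaw-np.pi/2))
s=robot.observe();print(s['t'],s['tcp_pos'],s['joints'])
i=viewer.camera_info('wrist');snap('wrist','w1.png')
for n in ['model_clamp','clamp_handle','clamp_pivot','model','blow_gun','grip_mid','trigger_mid','polishers','spatula']:
    print(n,pin(n,'wrist',i))
E
```

```text
4.575 [530.30651739 149.19269083 329.82431204] [ 0.43794638  0.36179331 -0.98270264  1.66044335  0.31176351  1.28803561
 -2.38484565]
model_clamp [(array([614.5,   5.6,  11.7]), 0.24, array([418., 111.]))]
clamp_handle [(array([533.4,  67.2,  64.1]), 0.6, array([388., 189.]))]
clamp_pivot [(array([556.1, -75. ,  57.6]), 0.75, array([503., 144.]))]
model [(array([ 424.3, -150.6,    4.1]), 0.93, array([548., 229.])), (array([610.7,   7.3,  11.6]), 0.79, array([417., 114.]))]
blow_gun [(array([637.3, 222.1,   1.6]), 0.55, array([248., 130.]))]
grip_mid [(array([555.2, 238.3,  59.2]), 0.64, array([243., 201.]))]
trigger_mid [(array([556.7, 199.5,  59.9]), 0.87, array([274., 193.]))]
polishers [(array([689. , 111.4,  -2.1]), 0.93, array([323.,  70.]))]
spatula [(array([447.1, 125.4,  -0.6]), 0.8, array([349., 253.]))]
```

View pics/w1.png

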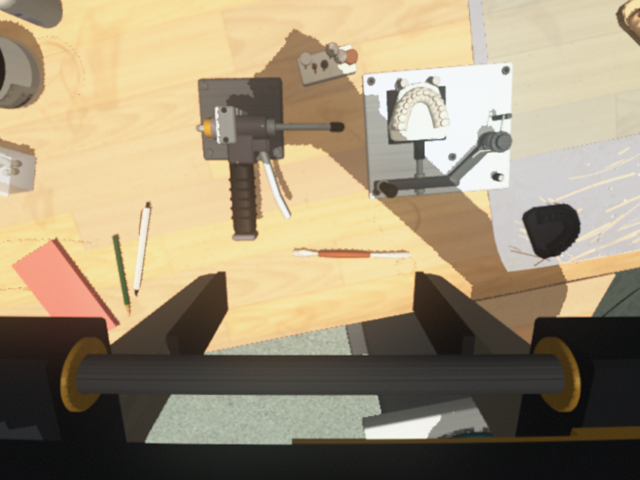

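The wrist view shows the gun grip at (243,201), its trigger lever on the clamp side at about (275,185), the clamp handle at (386,188), and the spatula at (350,253). The estimates from all three cameras agree. Now I'll squeeze the trigger.

```bash
python3 - <<'E'
from h import *
yaw=np.radians(-12);gy=np.array([-np.sin(yaw),np.cos(yaw),0]);g=np.array([556.4,238.1,43]);r=down(yaw-np.pi/2)
def st(m):
    s=robot.observe();print(m,round(s['t'],2),np.round(s['tcp_pos'],1),np.round(s['contact_force'],1),round(s['grip_width']*92,1),round(s['grip_force'],1),flush=True)
robot.movep(g-12.5*gy+[0,0,117],r);st('above')
robot.servo_line(g-12.5*gy,feed=100);st('down')
robot.servo_line(g-8.5*gy,feed=50);st('shift')
grip(0.3,25);st('closed');robot.hold(0.4);st('h')
snap('wrist','w2.png')
E
```

```text
above 5.85 [554.6 226.  161.2] [ 1.   0.7 -0.5] 92.1 0.0
down 7.17 [554.2 226.2  43.7] [0.3 0.2 0.8] 91.7 0.0
shift 7.42 [554.9 230.3  43.5] [0.6 0.2 0.2] 91.8 0.0
closed 8.19 [553.1 227.9  42.1] [-3.1 -5.9  0.6] 44.9 24.0
h 8.59 [553.1 227.9  42.1] [-4.4 -5.7 -0.2] 45.1 24.0
```

View pics/w2.png

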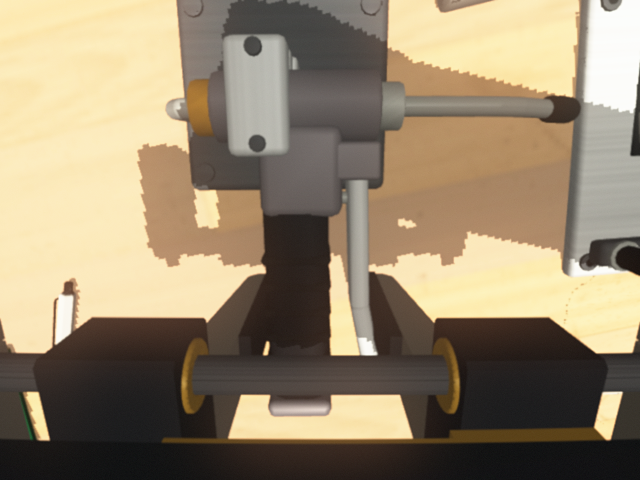

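The picture shows both fingers on the grip and trigger, with the trigger nearly parallel to the grip. At 45 mm it's slightly over the 43 mm expected, so I'll relieve the side push and squeeze harder.

```bash
python3 - <<'E'
from h import *
yaw=np.radians(-12);gy=np.array([-np.sin(yaw),np.cos(yaw),0]);g=np.array([556.4,238.1,43]);r=down(yaw-np.pi/2)
def st(m):
    s=robot.observe();print(m,round(s['t'],2),np.round(s['tcp_pos'],1),np.round(s['contact_force'],1),round(s['grip_width']*92,2),round(s['grip_force'],1),flush=True)
robot.servo_line(g-11.5*gy,feed=30);st('shift')
grip(0.3,45);st('45');robot.hold(.3);st('45');grip(0.3,58);robot.hold(.8);st('58')
print(np.degrees(Ro.from_rotvec(robot.observe()['tcp_rot']).as_matrix()[:2,1]),r)
snap('wrist','w3.png')
E
```

```text
shift 8.89 [553.1 227.9  42. ] [  1.    5.  -11.2] 45.21 24.1
45 9.11 [553.1 228.3  42. ] [  0.7   5.8 -11.7] 44.19 43.6
45 9.41 [553.1 228.3  42. ] [  0.3   5.6 -12.4] 44.54 43.6
58 10.43 [553.2 228.5  42. ] [  0.9   5.8 -13.2] 43.74 56.3
[-11.83290858 -56.06044079] [ 3.12438268 -0.32838585  0.        ]
```

```bash
python3 - <<'E'
from h import *
grip(1.0);robot.hold(.4)
s=robot.observe();print(s['t'],s['tcp_pos'],s['contact_force'],s['grip_width'])
snap('wrist','w4.png')
a=[cv2.imread(f'pics/{n}.png')[150:400,220:460] for n in('w2','w3','w4')]
cv2.imwrite('pics/c3.png',np.hstack(a))
E
```

```text
11.7083 [553.97874612 226.86443563  42.96341716] [ 0.25702121 -0.28618325 -0.17103612] 1.0003649416667915
```

View pics/c3.png

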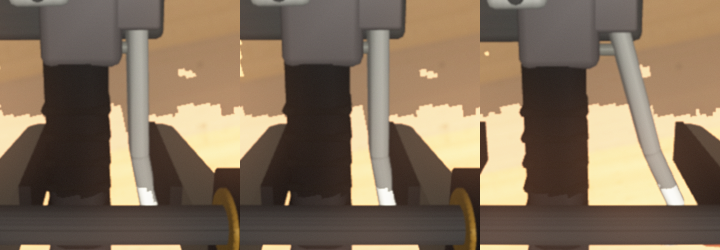

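Slopes show the trigger was on its stop: it was equally closed at 24 N and 58 N, and about 0.23 rad different from rest. It has now sprung back, with the fingers clear. On to the clamp; I'll lift and choose a wrist orientation.

```bash
cat >> h.py <<'E'
P=np.array([556,-77.2]);A0=np.radians(98.7)
def hp(q,z,rad=145): a=A0+q; return np.r_[P+rad*np.array([np.cos(a),np.sin(a)]),z]
E
python3 - <<'E'
from h import *
s=robot.observe();p=s['tcp_pos'];robot.servo_line([p[0],p[1],170],feed=200)
for flip in (0,np.pi):
  for q in (0,.4,.85):
    j=kin.ik(hp(q,40),down(A0+q+np.pi/2+flip));print(flip,q,None if j is None else np.round(j,2))
E
```

```text
0 0 [-0.53  0.56  0.43  2.02 -0.38  0.64 -2.83]
0 0.4 [-0.16  0.46 -0.01  2.12  0.01  0.55 -2.76]
0 0.85 [ 0.53  0.53 -0.72  2.2   0.61  0.62 -2.77]
3.141592653589793 0 [ 0.63  0.91 -1.14  1.94  1.01  1.01 -0.84]
3.141592653589793 0.4 [ 0.75  0.92 -1.23  2.07  1.08  1.02 -0.51]
3.141592653589793 0.85 [ 0.92  0.96 -1.33  2.18  1.15  1.06 -0.07]
```

```bash
python3 - <<'E'
from h import *
grip(0.6,20)
robot.movep(hp(0,170),down(A0-np.pi/2))
s=robot.observe();print(s['t'],s['tcp_pos'],s['joints'])
i=viewer.camera_info('wrist');snap('wrist','w5.png')
for n in ['clamp_handle','clamp_pivot','model']: print(n,pin(n,'wrist',i))
for q in (0,.4,.85): print(np.round(kin.ik(hp(q,40),down(A0+q-np.pi/2)),2))
print(proj(np.r_[hp(0,88)],i),proj(np.r_[P,60],i))
E
```

```text
14.9167 [534.07109323  66.36687098 170.03284432] [ 0.73835507  0.77505786 -1.32452107  1.8654528   0.8194494   1.1910133
 -0.72025536]
clamp_handle [(array([533.5,  64.2,  62.2]), 0.74, array([318., 240.]))]
clamp_pivot [(array([557.4, -73.2,  58.3]), 0.81, array([321., 392.]))]
model []
[ 0.63  0.91 -1.13  1.94  1.01  1.   -0.84]
[ 0.75  0.92 -1.23  2.07  1.08  1.02 -0.51]
[ 0.92  0.96 -1.33  2.18  1.15  1.06 -0.07]
[318.8198724  246.48337273] [319.23057043 396.6211677 ]
```

View pics/w5.png

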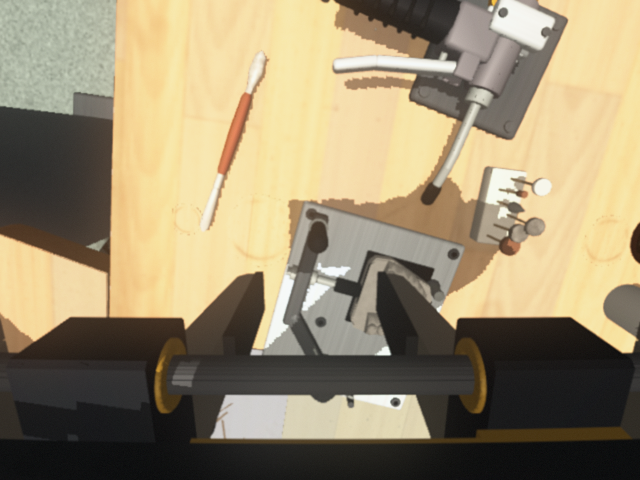

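The handle is centred between the fingers at (318,235), the model-side finger clears the model, and the spatula is far left of the fingers' path at (235,140). Descend, grip and swing.

```bash
python3 - <<'E'
from h import *
def st(m):
    s=robot.observe();print(m,round(s['t'],2),np.round(s['tcp_pos'],1),np.round(s['contact_force'],1),round(s['grip_width']*92,2),round(s['grip_force'],1),flush=True);return s
robot.servo_line(hp(0,42),feed=100,rotation=down(A0-np.pi/2));st('down')
grip(0.0,25);st('grip')
for q in np.arange(.1,.81,.1):
    robot.servo_line(hp(q,42),feed=60,rotation=down(A0+q-np.pi/2));s=st(round(q,2))
    if np.linalg.norm(s['contact_force'])>35 or s['grip_width']*92<10: break
    if s['t']>38: break
E
```

```text
down 16.55 [534.5  66.2  42.6] [ 0.5  0.6 -0.1] 55.19 0.0
grip 17.24 [532.9  66.   41.9] [-4.3 -2.   4.7] 14.59 25.0
0.1 17.63 [521.   63.3  42. ] [ 3.3  0.8 -3.1] 14.29 25.0
0.2 18.02 [506.8  58.8  42. ] [ 3.2 -0.3 -4.1] 14.44 25.0
0.3 18.42 [493.6  52.9  42. ] [ 4.  -2.  -3.6] 14.16 25.0
0.4 18.81 [481.   45.8  42. ] [ 6.2 -2.2 -4.6] 13.99 25.0
0.5 19.2 [469.3  37.6  42. ] [ 6.4 -2.6 -5.8] 14.29 25.0
0.6 19.59 [458.6  28.3  42.1] [ 7.9 -1.  -6.1] 14.11 25.0
0.7 19.98 [448.8  17.9  42.1] [ 7.7 -1.  -8.5] 14.21 25.0
0.8 20.38 [440.1   6.7  42.1] [ 8.5 -0.7 -9.6] 14.45 25.0
```

```bash
python3 - <<'E'
from h import *
for q in np.arange(.82,.93,.02):
    robot.servo_line(hp(q,41.5),feed=40,rotation=down(A0+min(q,.84)-np.pi/2));robot.hold(.1)
    s=robot.observe();a=A0+q;t=np.array([-np.sin(a),np.cos(a)]);f=-s['contact_force'][:2]@t
    d=s['tcp_pos'][:2]-P
    print(round(q,2),round(s['t'],2),'ang',round(np.arctan2(d[1],d[0])-A0,3),'r',round(np.hypot(*d),1),'ftan',round(f,1),s['contact_force'].round(1),s['grip_force'].round(1))
    if f>14: break
robot.hold(.2)
i=viewer.camera_info('wrist');snap('wrist','w6.png')
for n in ['clamp_handle','clamp_pivot','model']: print(n,pin(n,'wrist',i))
i=viewer.camera_info('side');im=snap('side')
for n in ['clamp_handle','clamp_pivot','model','trigger_mid','spatula']: print(n,pin(n,'side',i))
cv2.imwrite('pics/c6.png',cv2.resize(im[195:325,230:390],None,fx=4.5,fy=4.5)[:,:,::-1])
E
```

```text
Traceback (most recent call last):
AttributeError: 'float' object has no attribute 'round'
```

```bash
python3 - <<'E'
from h import *
for q in np.arange(.82,.93,.02):
    robot.servo_line(hp(q,41.5),feed=40,rotation=down(A0+min(q,.84)-np.pi/2));robot.hold(.1)
    s=robot.observe();a=A0+q;t=np.array([-np.sin(a),np.cos(a)]);f=-s['contact_force'][:2]@t
    d=s['tcp_pos'][:2]-P
    print(round(q,2),round(s['t'],2),'ang',round(np.arctan2(d[1],d[0])-A0,3),'r',round(np.hypot(*d),1),'ftan',round(f,1),s['contact_force'].round(1),round(s['grip_force'],1))
    if f>14: break
robot.hold(.2)
i=viewer.camera_info('wrist');snap('wrist','w6.png')
for n in ['clamp_handle','clamp_pivot','model']: print(n,pin(n,'wrist',i))
i=viewer.camera_info('side');im=snap('side')
for n in ['clamp_handle','clamp_pivot','model','trigger_mid','spatula']: print(n,pin(n,'side',i))
cv2.imwrite('pics/c6.png',cv2.resize(im[195:325,230:390],None,fx=4.5,fy=4.5)[:,:,::-1])
E
```

```text
0.82 21.07 ang 0.808 r 143.1 ftan 4.3 [ 8.  -0.2 -5.4] 25.0
0.84 21.43 ang 0.822 r 143.0 ftan 6.3 [ 9.1  1.6 -8.4] 25.0
0.86 21.77 ang 0.824 r 142.9 ftan 15.2 [ 14.8   8.6 -14. ] 25.0
clamp_handle [(array([437.9,   2.5,  64.9]), 0.83, array([319., 310.]))]
clamp_pivot []
model []
clamp_handle [(array([436. ,  -0.7,  63.4]), 0.74, array([364., 234.]))]
clamp_pivot [(array([559.8, -75.2,  62.2]), 0.59, array([308., 225.]))]
model [(array([ 428.3, -156.3,    1.2]), 0.6, array([358., 233.])), (array([613.1,  10. ,  12.4]), 0.56, array([287., 261.])), (array([ 664.8, -291. ,    2.8]), 0.54, array([265., 218.]))]
trigger_mid [(array([548.7, 196.8,  60.4]), 0.6, array([322., 279.]))]
spatula [(array([447.2, 120.8,   0.6]), 0.73, array([368., 284.]))]
```

View pics/w6.png

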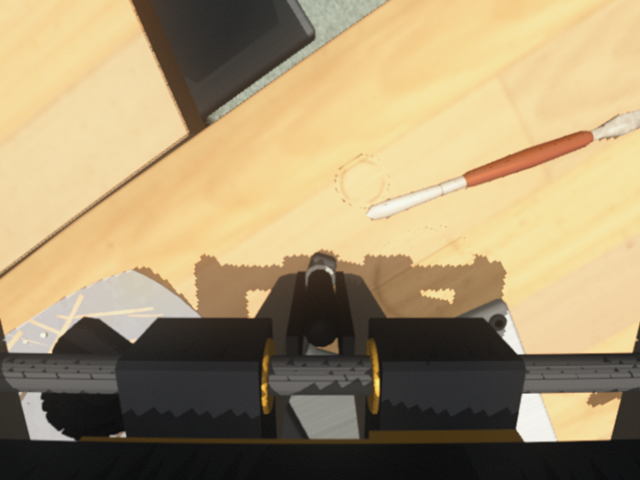

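View pics/c6.png

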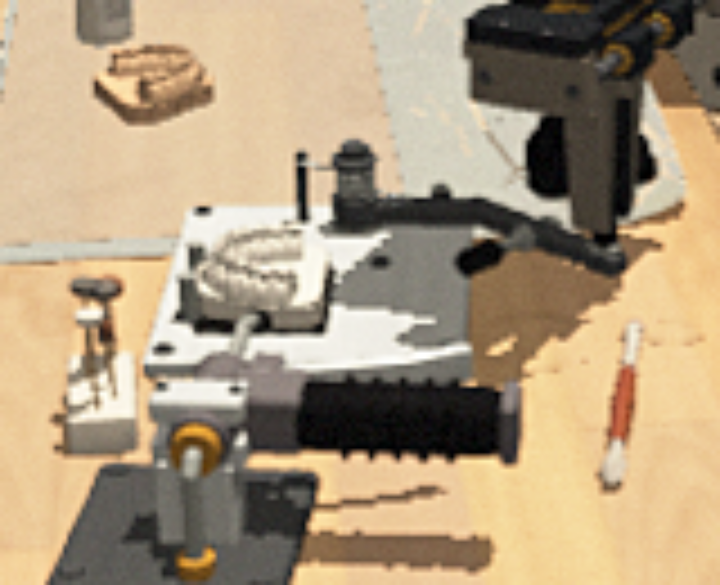

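The fingers hold the handle in w6 at (320,310). The side view shows the arm swung fully away, with the model in its seat and the spatula and spare model untouched. The push force jumped to 15 N while the handle angle stalled at about 0.82 by my zero, so the arm is at its stop.

```bash
python3 - <<'E'
from h import *
robot.hold(.3);s=robot.observe();print(s['t'],s['contact_force'],s['grip_force'])
print(robot.job_done())
E
```

```text
22.775 [ 13.7384742    7.66731802 -14.36154687] 24.996843163389713
the job is handed in; nothing more can be done
None
```

The job is handed in at 22.8 s: I squeezed the trigger home for over a second and let it spring back, and the gripper is holding the clamp arm against its stop. In the last pictures the model was still in its seat, and the spatula and spare model had not moved. The hand-in returned no verdict.

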